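# Start the clamp nut of a tea-cake press

## Task

Make the tea-cake press ready to clamp: lift the U-shaped guard off the bare stud and hang it over the rail so that it straddles the bar. Then set the loose large flange nut, flange down, squarely on that stud, back it off anticlockwise (seen from above) until its lugs drop into the thread, and turn it clockwise until it stops. Let go of everything and do not knock over or shift the caddy, the stamp or the small nut.

Things in the scene. Friction and masses are not known exactly. Their poses are not given: they have to be found in the camera images.
- stud_foot (a point): Bare steel stud of the press: point on its axis level with the top of the timber cross bar, 84 mm above the table; z up, y along the bar, whose end is 35 mm away at +y. Core 18 mm diameter, ending in a cone 36 mm above the bar; round it a right-hand quick thread of three starts, 35 mm across. How the thread is turned about the axis varies and is not given: it shows from above, or by feel.
- stud_crown (a point): Point on the stud's axis 21 mm above the bar, level with the thread's crowns. Every 120 degrees, going clockwise seen from above: a slot 48 degrees wide, open upward; a level crown 60 wide; an upright stop 12 wide, 7 mm higher than the crown. A nut set down lies on crowns (underside 20 mm above the bar) or stops (27 mm) unless it meets the slots. On a crown it cannot pass the stop clockwise.
- stud_tip (a point): Tip of the stud's cone, 36 mm above the bar. A nut backed off anticlockwise (100 degrees at most) meets the slots (23 degrees of play) and drops about 11 mm, underside 8 to 10 mm above the bar. Then turned clockwise 60 to 83 degrees the lugs run under the crowns, down 24 mm per turn, to the stops: underside about 4 mm above the bar. It stays where it is left. It must be lowered as it turns.
- press: The press, fixed: origin at the centre of its underside, y towards the bare stud, which is 95 mm away. Base board 140 (x) x 270 mm (y), 20 mm thick, dark tea cake and round board on it, 140 mm diameter, and on top the cross bar 70 (x) x 260 mm, its top at 84 mm. A second stud at y = -95 mm already wears its nut, up to 126 mm above the table.
- nut_mid (a point): Loose large steel hex flange nut, flange down on the table: point on its axis half-way up, 19 mm above its underside. 38 mm high; hex 50 mm across flats, from 6 to 38 mm above the underside, its flats facing the x axis and every 60 degrees from it; flange 70 mm across, 6 mm thick, at the bottom. About 0.3 kg.
- guard_fin (a point): The thread guard, an inverted U of dark steel strap that stands on the cross bar astride the bare stud: this point is the centre of the upright fin on its top, by which it is held. Fin 26 mm along x, 10 mm thick along y, 28 mm high (z), standing on a top plate of 52 x 30 x 4 mm. Two legs 48 mm long and 4 mm thick, 44 mm apart inside, at -x and +x, 30 mm wide along y. The feet are 66 mm below this point. 0.19 kg.
- guard_under (a point): The centre of the underside of the guard's top plate, 18 mm below the fin's centre; same axes as the fin.
- rail_mid (a point): The middle of the horizontal round dark steel bar of the low rail stand, on the bar's axis, 150 mm above the table. The bar runs along y of this frame, 216 mm long, 16 mm diameter, with a post at 90 mm either side; its foot board is 90 x 200 mm, 12 mm thick.
- caddy: Bystander: upright dark metal can with a cap, 50 mm diameter, 100 mm high; origin at the centre of its underside.
- stamp: Bystander: wooden hand stamp standing on its face, 40 mm diameter, 70 mm high; origin at the centre of its underside.
- small_nut: Bystander: plain hex nut, much smaller than the flange nut, 30 mm across flats, 16 mm high, no flange; origin at the centre of its underside. Not for this stud.
- nut: The large flange nut's own origin, the centre of its underside; same axes as nut_mid. Bore 37 mm, with three round lugs, 6 mm thick, at its lower edge, one on x and one every 120 degrees, their underside 0.5 mm above the nut's; they leave 21 mm between them.
- guard: The guard's own origin, midway between its feet; same axes as the fin.
Not all that is in view belongs to the job. Leave any blue look-alike of the part that bears rail_mid alone. Leave any red look-alike of the guard alone.

How it is judged:
By the outcome, as a careful person would: the job done as asked, in the order asked, and still so for the second after the job is handed in, with the robot touching nothing.
It also fails if it takes over 64 s, if anything falls off the work surface, if the arm or the gripper's body presses on something with over 40 N, if the wrist force passes 120 N, or if a joint passes its speed limit or range.

## Robot

A 7-joint arm with a two-finger parallel gripper is mounted at the origin on the work surface. World frame = base frame: x ahead of the robot, y to its left, z up, the work surface at z = 0. Lengths are in m, angles in rad, forces in N, time in s.
With the tool pointing down it reaches from about 0.4 to 0.85 m from the base axis. Payload 10.4 kg.
Tool frame: the origin (TCP) lies midway between the tips of the shut fingers; the grasp point (between the pads) lies 19 mm behind it; z points along the fingers, y is the line along which they close (so a half turn about z gives the same grasp; the last joint's range is limited). The gripper opens to 87 mm and grips with 3 to 60 N. Pads are 19 mm wide; open, the fingers measure 117 mm over their backs; the gripper's body (75 mm by 190 mm) begins 51 mm behind the grasp point.
Start: joints at [1.247, 0.332, -0.065, 1.46, 0.022, 1.35, -0.088], TCP at [0.185, -0.597, 0.223] pointing down, gripper open.
Joint ranges: [-2.6, 2.6], [-0.5, 2.12], [-1.47, 1.34], [0.16, 2.42], [-1.27, 4.41], [0.06, 2.06], [-2.6, 2.6]. Speed limits (rad/s): [2.22, 2.22, 2.79, 2.79, 3.14, 3.14, 3.14].

## Interface

Orientations are given as a unit quaternion [w, x, y, z].
In Python, from workcell import * gives the robot as it stands.
- The arm moves only by the tool move_arm, never from a script. Its argument "commands" is a list that holds one entry, the list of rows, each a list of 7 numbers: the closure, from 0 (fully open) to 1 (shut), then the shift along the tool's x, y, z normalised to -1 to 1, where 1 is 200 mm, then the turn, a rotation vector about the tool's x, y, z normalised to -1 to 1, where 1 is 120 degrees. A call has 1 to 5 rows; each row is the pose to reach, as a shift and turn from the pose commanded when the call began, along the tool's axes at that moment; what a row does not reach only later rows make up. A row lasts 1/12 s, in which the tool goes at most 41.7 mm and 7.16 degrees, less where a joint would pass 70% of its speed; a pose out of reach is approached as far as the arm can. A call with a number of a shift or a turn outside -1 to 1 is refused whole. A call with a gripper value outside its range is refused whole. The fingers move at their own pace and stop on an object; "squeeze" is the grip in N (left out, the last holds). Time passes only in rows, so rows that repeat a pose let the fingers close. It gives the time, the measured TCP pose, the force, the opening and the grip force at its end, in the units of the state.
- state(): the state, without advancing time (a new reading comes with each control period).
- read_camera(name): name is "scene" or "side" or "wrist"; returns the picture (384x512x3 uint8, blue, green, red); there is no depth.
- get_calibration(name): a dict with "mtx" (3x3 intrinsics, pixels), "pose" (4x4, takes a point from camera to world coordinates); the wrist camera has in their place "hand_eye" (4x4, takes a point from camera to tool coordinates, whose origin is the TCP and whose axes are the flange's). Camera axes: x right, y down, z forward; pixel columns grow to the right and rows downward; lengths in m; the calibration is good to about 2 mm. A picture is of the moment at which its call begins: read the wrist's pose just before it. get_calibration takes no time and is no camera call.
- job_done(): hands the job in; it is judged then, once.
The state is a dict: "time_s": time; "joints": joint angles; "joint_velocities": joint speeds; "joint_torque": joint torques, N m; "position": TCP position; "tool_rot": TCP orientation; "ft_force": force on the tool from outside, world axes, zero at the start; "torque": the same for the moment, N m; "opening": opening from 0.0 (shut) to 1.0 (fully open); "gripper_force": force on a finger pad.
Only numpy, scipy, OpenCV 4.12 (cv2) and the standard library are available. Lean on these libraries where they do the work, as an engineer would, in place of code of your own. Each camera call takes 0.05 s, during which the arm holds its last target. There are 200 camera calls.

## Working session

There is one attempt and no reset: what is moved stays moved. The work goes in short steps, Python scripts to look and compute and a tool call to move; the robot and the scene stay as the last step left them, time stands still between calls to the robot, and variables do not carry over. Pictures are saved under pics/ and viewed, at most 10 in all, crops included, and the job is handed in when it is done.

Besides the shell and the picture viewer there is one more tool, called after "Request:" as name([rows], argument=value, ...), one row to a line, values as JSON. move_arm: Moves the arm, as the interface text tells. Scaled input: -1 to 1 covers 200 mm each way for a shift and 120 degrees each way for a turn. Its arguments: {"type":"object","properties":{"commands":{"type":"array"},"squeeze":{"type":"number"}},"required":["commands"]}

```bash
mkdir -p pics; ls; python3 - <<'E'
from workcell import *
import cv2,numpy as np
print(state())
for n in("scene","side","wrist"):
    c=get_calibration(n);print(n,{k:np.round(v,4).tolist() if hasattr(v,'__len__') and not isinstance(v,str) else v for k,v in c.items()})
a=read_camera("scene");b=read_camera("side");
cv2.imwrite("pics/scene.png",a);cv2.imwrite("pics/side.png",b)
cv2.imwrite("pics/sc2.png",cv2.resize(a,(800,600),interpolation=cv2.INTER_CUBIC))
cv2.imwrite("pics/si2.png",cv2.resize(b,(800,600),interpolation=cv2.INTER_CUBIC))
E
```

```text
pics
{'time_s': 0.0, 'joints': array([ 1.24740142,  0.33287432, -0.06467241,  1.46092907,  0.02164145,
        1.34988677, -0.08849796]), 'joint_velocities': array([-0.00316952,  0.0003031 , -0.00034377,  0.00065566, -0.00058303,
        0.00025444, -0.00103956]), 'joint_torque': array([ 6.74986586e-05, -6.23265338e+01,  2.47051340e-02, -3.89908075e+01,
       -6.13865722e-02,  3.98112042e-02,  1.30284925e-04]), 'position': array([ 0.18502869, -0.59658944,  0.2217582 ]), 'tool_rot': array([-6.82001453e-04,  9.88710928e-01,  1.49833943e-01, -1.60713888e-04]), 'ft_force': array([-0.3426466 ,  0.63783765, -1.02117235]), 'torque': array([ 0.06111403,  0.02146957, -0.01268172]), 'gripper_force': 0.0, 'opening': 0.9988648215455598}
scene {'mtx': [[409.4841, 0.0, 254.739], [0.0, 409.4841, 192.7792], [0.0, 0.0, 1.0]], 'pose': [[0.2974, 0.5953, -0.7464, 1.3463], [0.9547, -0.1864, 0.2318, -0.2151], [-0.0012, -0.7816, -0.6238, 0.8051], [0.0, 0.0, 0.0, 1.0]]}
side {'mtx': [[489.7175, 0.0, 248.5194], [0.0, 489.7175, 193.1793], [0.0, 0.0, 1.0]], 'pose': [[-0.9942, -0.0665, 0.0844, 0.4348], [-0.1071, 0.5483, -0.8294, 0.8971], [0.0088, -0.8336, -0.5522, 0.7201], [0.0, 0.0, 0.0, 1.0]]}
wrist {'mtx': [[264.429, 0.0, 256.2616], [0.0, 264.429, 184.735], [0.0, 0.0, 1.0]], 'hand_eye': [[0.0013, -0.9639, -0.2663, 0.0732], [1.0, 0.0014, -0.0003, -0.0], [0.0006, -0.2663, 0.9639, -0.1619], [0.0, 0.0, 0.0, 1.0]]}
```

View pics/sc2.png

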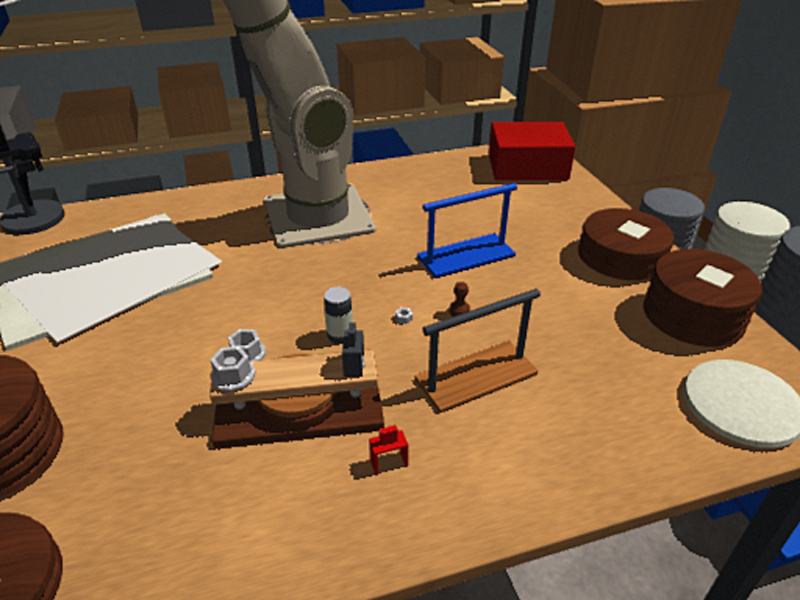

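View pics/si2.png

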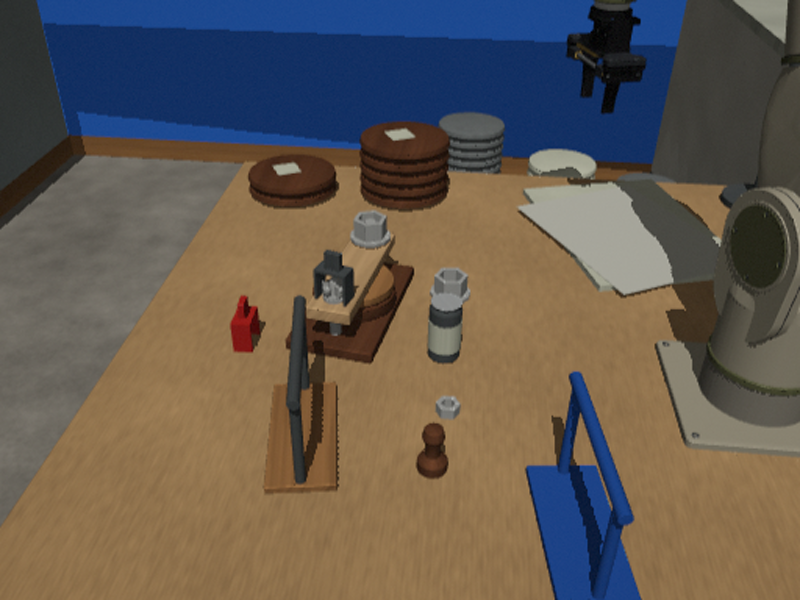

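The scene view shows the press with the guard (fin ≈ (353,335) at 800 px), the loose nut behind the bar (≈(247,340)) and the dark rail ((428,329)–(538,294)). In the side view the fin is at ≈(333,258), the nut at ≈(451,275) and the rail at (299,301)–(294,402).

```bash
cat > h.py <<'E'
from workcell import *
import cv2,numpy as np
from scipy.spatial.transform import Rotation as R
def rot(q): return R.from_quat([q[1],q[2],q[3],q[0]])
def cam(n,s=None):
    c=get_calibration(n)
    if n!="wrist": return c["mtx"],np.array(c["pose"])
    s=s or state(); T=np.eye(4);T[:3,:3]=rot(s["tool_rot"]).as_matrix();T[:3,3]=s["position"]
    return c["mtx"],T@np.array(c["hand_eye"])
def ray(n,p,C=None):
    K,T=C or cam(n); d=T[:3,:3]@np.linalg.solve(K,[p[0],p[1],1.]); return T[:3,3],d/np.linalg.norm(d)
def plane(n,p,z,C=None):
    o,d=ray(n,p,C); return o+d*(z-o[2])/d[2]
def tri(p,q,a="scene",b="side"):
    o1,d1=ray(a,p);o2,d2=ray(b,q)
    t=np.linalg.lstsq(np.c_[d1,-d2],o2-o1,rcond=None)[0]
    A=o1+d1*t[0];B=o2+d2*t[1]; return (A+B)/2,np.linalg.norm(A-B)
def proj(n,X,C=None):
    K,T=C or cam(n); v=K@(T[:3,:3].T@(np.asarray(X)-T[:3,3])); return v[:2]/v[2]
def togo(P,yaw=None):
    """shift (in tool axes, norm) from current pose to world P, yaw change in world z deg"""
    s=state();Rm=rot(s["tool_rot"]); print("shift/200mm",np.round(Rm.inv().apply(np.asarray(P)-s["position"])/.2,3),"tool x dir deg",np.round(np.degrees(np.arctan2(*Rm.as_matrix()[[1,0],0])),2),"t",s["time_s"])
E
python3 - <<'E'
from h import *
k=1.5625
f=lambda x,y:(x/k,y/k)
for nm,a,b in[("fin",(353,337),(333,258)),("rail-",(429,329),(299,302)),("rail+",(538,294),(294,402)),("nut top",(247,340),(451,274)),("nut2 top",(232,357),(370,216)),("caddy top",(338,295),(445,300)),("stamp top",(461,288),(433,430)),("red",(389,432),(244,305))]:
    P,e=tri(f(*a),f(*b));print(nm,P.round(4),round(e,4))
print("small",plane("scene",f(403,313),.016),plane("side",f(447,404),.016))
print("bar corners",[plane(n,f(*p),.084).round(3) for n,p in[("scene",(378,380)),("scene",(375,352)),("scene",(212,394)),("side",(309,313)),("side",(350,320)),("side",(395,237))]])
E
```

```text
fin [ 0.618  -0.0645  0.1474] 0.0076
rail- [0.6417 0.0541 0.1488] 0.0001
rail+ [0.6078 0.257  0.1478] 0.0059
nut top [ 0.4446 -0.2227  0.0356] 0.0093
nut2 top [ 0.5855 -0.2479  0.1263] 0.005
caddy top [ 0.4482 -0.0503  0.0977] 0.0034
stamp top [0.4503 0.1885 0.0601] 0.0029
red [ 0.7533 -0.0461  0.0677] 0.0022
small [0.43986602 0.07633492 0.016     ] [0.43403987 0.08515348 0.016     ]
bar corners [array([ 0.663, -0.036,  0.084]), array([ 0.6  , -0.023,  0.084]), array([ 0.616, -0.286,  0.084]), array([ 0.645, -0.015,  0.084]), array([ 0.582, -0.004,  0.084]), array([ 0.542, -0.261,  0.084])]
```

Fin (z≈0.147, expected 0.150), nut (top 0.036, expected 0.038) and rail (z≈0.149) all agree with the given heights. Moving above the guard.

Request:
move_arm([
  [[0,0.71,-0.475,-0.04,0,0,0],[0,0.71,-0.475,-0.04,0,0,0],[0,0.71,-0.475,-0.04,0,0,0],[0,0.71,-0.475,-0.04,0,0,0],[0,0.71,-0.475,-0.04,0,0,0]],
])

```text
time_s: 0.52
position: [0.2989, -0.4579, 0.2311]
tool_rot: [-0.001, 0.988, 0.155, 0.001]
ft_force: [2.0, -0.3, 1.2]
opening: 1.001
gripper_force: 0.0
```

Request:
move_arm([
  [[0,0.71,-0.475,-0.04,0,0,0],[0,0.71,-0.475,-0.04,0,0,0],[0,0.71,-0.475,-0.04,0,0,0],[0,0.71,-0.475,-0.04,0,0,0],[0,0.71,-0.475,-0.04,0,0,0]],
])

```text
time_s: 0.93
position: [0.4053, -0.3244, 0.239]
tool_rot: [-0.001, 0.988, 0.155, 0.001]
ft_force: [0.6, 1.7, -0.1]
opening: 1.001
gripper_force: 0.0
```

Request:
move_arm([
  [[0,0.71,-0.475,-0.04,0,0,0],[0,0.71,-0.475,-0.04,0,0,0],[0,0.71,-0.475,-0.04,0,0,0],[0,0.71,-0.475,-0.04,0,0,0],[0,0.71,-0.475,-0.04,0,0,0]],
])

```text
time_s: 1.35
position: [0.5116, -0.1909, 0.2468]
tool_rot: [-0.001, 0.988, 0.155, 0.001]
ft_force: [0.4, 0.4, -0.4]
opening: 1.0
gripper_force: 0.0
```

Request:
move_arm([
  [[0,0.71,-0.475,-0.04,0,0,0.225],[0,0.71,-0.475,-0.04,0,0,0.225],[0,0.71,-0.475,-0.04,0,0,0.225],[0,0.71,-0.475,-0.04,0,0,0.225],[0,0.71,-0.475,-0.04,0,0,0.225]],
])

```text
time_s: 1.77
position: [0.6169, -0.0609, 0.2541]
tool_rot: [-0.001, 0.996, -0.087, -0.0]
ft_force: [-0.6, 0.2, -0.5]
opening: 1.0
gripper_force: 0.0
```

```bash
python3 - <<'E'
from h import *
s=state();print(s["position"],s["tool_rot"],s["time_s"])
a=read_camera("wrist");cv2.imwrite("pics/w1.png",a)
cv2.imwrite("pics/w1b.png",cv2.resize(a,(800,600),interpolation=cv2.INTER_CUBIC))
togo([0.618,-0.0645,0.25])
E
```

```text
[ 0.61690124 -0.06094763  0.25409977] [-1.13257311e-03  9.96205261e-01 -8.70275280e-02 -6.99333947e-05] 1.7667
shift/200mm [0.007 0.028 0.019] tool x dir deg -9.55 t 1.8167
```

View pics/w1b.png

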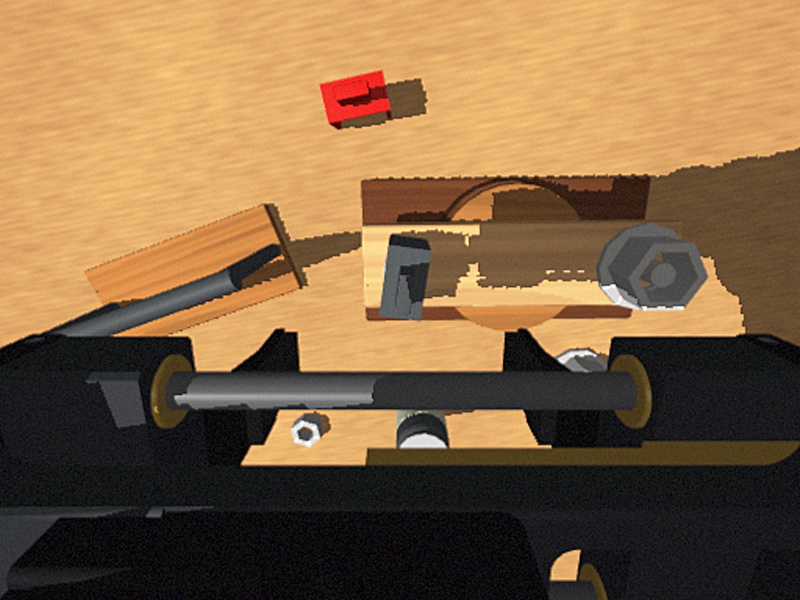

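Wrist view: bar edges run level (press aligned with the tool), guard at about (405,275), rail at (60,330)–(280,250). I need a crop of the guard for its yaw.

```bash
python3 - <<'E'
from h import *
a=cv2.imread("pics/w1.png")
c=a[130:220,0:290];cv2.imwrite("pics/w1c.png",cv2.resize(c[:,215:290],(500,600),interpolation=cv2.INTER_CUBIC))
s=state();C=cam("wrist",s);k=1.5625
for p in [(362,224),(362,307),(640,224)]: print("bar",plane("wrist",(p[0]/k,p[1]/k),.084,C).round(4))
E
```

```text
bar [ 0.6571 -0.0333  0.084 ]
bar [ 0.5887 -0.0201  0.084 ]
bar [ 0.6207 -0.2518  0.084 ]
```

View pics/w1c.png

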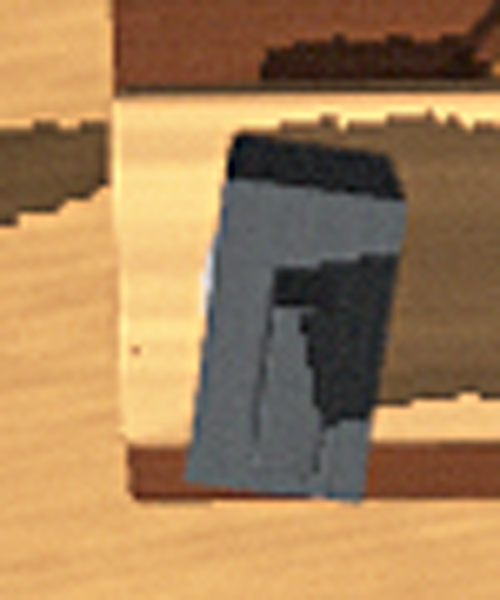

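```bash
python3 - <<'E'
from h import *
C=cam("wrist")
P=np.array([plane("wrist",(215+x/6.667,130+y/6.667),.136,C) for x,y in[(232,180),(406,203),(362,500),(187,483)]])
print(P.round(4),P.mean(0)); 
for i in range(4):
    d=P[(i+1)%4]-P[i];print(np.linalg.norm(d).round(4),np.degrees(np.arctan2(d[1],d[0])))
togo([*P.mean(0)[:2],.139])
k=1.5625
print("rail wr",[plane("wrist",(x/k,y/k),.150,C).round(4) for x,y in[(278,250),(60,333),(230,277)]])
E
```

```text
[[ 0.6448 -0.0555  0.136 ]
 [ 0.6366 -0.0825  0.136 ]
 [ 0.5878 -0.0678  0.136 ]
 [ 0.5955 -0.0393  0.136 ]] [ 0.61617703 -0.06128783  0.136     ]
0.0282 -107.03767886958651
0.051 163.30948471997888
0.0296 74.73407419161288
0.0519 -18.224130788937025
shift/200mm [-0.004  0.016  0.574] tool x dir deg -9.55 t 1.8167
rail wr [array([0.656 , 0.0164, 0.15  ]), array([0.6243, 0.1791, 0.15  ]), array([0.6436, 0.0522, 0.15  ])]
```

Guard centre (0.616,−0.061), plate 51×29 mm as given, yaw −16.6°; stud coincides. Descend, grip, lift.

Request:
move_arm([
  [[0,-0.004,0.016,0.2,0,0,0.058],[0,-0.004,0.016,0.4,0,0,0.058],[0,-0.004,0.016,0.5,0,0,0.058],[0,-0.004,0.016,0.575,0,0,0.058],[0,-0.004,0.016,0.575,0,0,0.058]],
], squeeze=30)

```text
time_s: 2.23
position: [0.6114, -0.0694, 0.1354]
tool_rot: [0.0, 0.989, -0.145, -0.003]
ft_force: [-0.1, 0.7, -0.5]
opening: 1.002
gripper_force: 0.0
```

Request:
move_arm([
  [[1,0,0,0,0,0,0],[1,0,0,0,0,0,0],[1,0,0,0,0,0,0],[1,0,0,0,0,0,0],[1,0,0,0,0,0,0]],
], squeeze=30)

```text
time_s: 2.65
position: [0.6143, -0.0688, 0.1406]
tool_rot: [0.0, 0.989, -0.145, 0.001]
ft_force: [-0.3, 0.1, 0.2]
opening: 0.709
gripper_force: 0.0
```

The arm had overshot when I took the picture; recompute with the pose at the picture instant while the fingers are still open.

```bash
python3 - <<'E'
from h import *
S=dict(position=np.array([0.61690124,-0.06094763,0.25409977]),tool_rot=[-1.13257311e-03,9.96205261e-01,-8.70275280e-02,-6.99333947e-05])
C=cam("wrist",S);k=1.5625
P=np.array([plane("wrist",(215+x/6.667,130+y/6.667),.136,C) for x,y in[(232,180),(406,203),(362,500),(187,483)]])
print(P.mean(0));d=P[0]-P[3];print(np.degrees(np.arctan2(d[1],d[0])))
for p in [(362,224),(362,307),(640,224)]: print("bar",plane("wrist",(p[0]/k,p[1]/k),.084,C).round(4))
print("rail wr",[plane("wrist",(x/k,y/k),.150,C).round(4) for x,y in[(278,250),(60,333),(230,277)]])
s=state();print(s["position"],s["tool_rot"],s["opening"])
togo([*P.mean(0)[:2],.1395])
E
```

```text
[ 0.61536506 -0.06365945  0.136     ]
-18.655798530907447
bar [ 0.6565 -0.036   0.084 ]
bar [ 0.5882 -0.0223  0.084 ]
bar [ 0.6184 -0.2545  0.084 ]
rail wr [array([0.6559, 0.0138, 0.15  ]), array([0.6254, 0.1767, 0.15  ]), array([0.6437, 0.0497, 0.15  ])]
[ 0.61426792 -0.06881284  0.14056244] [ 4.79679429e-05  9.89365091e-01 -1.45451183e-01  8.17208540e-04] 0.7093147191375192
shift/200mm [-0.002 -0.026  0.005] tool x dir deg -16.73 t 2.65
```

Request:
move_arm([
  [[0.6,0,-0.026,0.003,0,0,0],[1,0,-0.026,0.003,0,0,0],[1,0,-0.026,0.003,0,0,0],[1,0,-0.026,0.003,0,0,0],[1,0,-0.026,0.003,0,0,0]],
], squeeze=30)

```text
time_s: 3.07
position: [0.6153, -0.0638, 0.1389]
tool_rot: [0.0, 0.989, -0.145, -0.0]
ft_force: [0.3, -0.2, 0.7]
opening: 0.323
gripper_force: 0.0
```

Request:
move_arm([
  [[1,0,0,0,0,0,0],[1,0,0,0,0,0,0],[1,0,0,0,0,0,0]],
])

```text
time_s: 3.32
position: [0.6152, -0.0638, 0.1389]
tool_rot: [0.0, 0.989, -0.145, -0.0]
ft_force: [-0.6, -0.4, -2.0]
opening: 0.114
gripper_force: 30.0
```

Request:
move_arm([
  [[1,0,0,-0.1,0,0,0],[1,0,0,-0.25,0,0,0],[1,0,0,-0.4,0,0,0],[1,0,0,-0.5,0,0,0],[1,0,0,-0.55,0,0,0]],
])

```text
time_s: 3.73
position: [0.6161, -0.0637, 0.252]
tool_rot: [-0.0, 0.989, -0.145, 0.002]
ft_force: [0.6, 0.4, -0.8]
opening: 0.112
gripper_force: 30.0
```

```bash
python3 - <<'E'
from h import *
a=cv2.imread("pics/scene.png").max(2);b=cv2.imread("pics/side.png").max(2)
A=[];B=[]
def mid(v,lo,c):
    m=np.where(v[lo:lo+24]<c)[0]; return (lo+m.mean(),len(m)) if len(m) else (0,0)
for x in range(282,328,6):
    r=(329-(x*1.5625-429)*35/109)/1.5625
    y,n=mid(a[:,x],int(r)-12,75); P=plane("scene",(x,y),.15);A.append(P);print("sc",x,round(y,1),n,P.round(4))
for y in range(198,254,7):
    x,n=mid(b[y],int(299-(y*1.5625-302)*.05)*16//25-12,85);P=plane("side",(x,y),.15);B.append(P);print("si",y,round(x,1),n,P.round(4))
for Q in(A,B):
    Q=np.array(Q);f=np.polyfit(Q[:,1],Q[:,0],1);print(f,np.polyval(f,.155),90-np.degrees(np.arctan(f[0])))
print(state()["position"])
E
```

```text
sc 282 204.6 8 [0.6275 0.0786 0.15  ]
sc 288 202.2 12 [0.6231 0.0962 0.15  ]
sc 294 199.7 10 [0.6185 0.114  0.15  ]
sc 300 202.0 4 [0.6314 0.125  0.15  ]
sc 306 201.0 3 [0.6323 0.1408 0.15  ]
sc 312 199.0 3 [0.6295 0.1583 0.15  ]
sc 318 197.0 3 [0.6267 0.1759 0.15  ]
sc 324 195.0 3 [0.6238 0.1938 0.15  ]
si 198 191.5 8 [0.6374 0.0731 0.15  ]
si 205 194.0 15 [0.6272 0.0974 0.15  ]
si 212 193.5 16 [0.6233 0.1215 0.15  ]
si 219 191.5 18 [0.6225 0.1449 0.15  ]
si 226 191.0 11 [0.6189 0.1671 0.15  ]
si 233 191.2 13 [0.6142 0.1882 0.15  ]
si 240 192.0 15 [0.6085 0.2084 0.15  ]
si 247 190.5 14 [0.6071 0.2284 0.15  ]
[0.01356541 0.62476583] 0.6268684708256789 89.22280686099664
[-0.18076472  0.6476643 ] 0.6196457700724558 100.24640840724972
[ 0.61613457 -0.06368088  0.25199243]
```

Request:
move_arm([
  [[1,-0.13,-0.2,0,0,0,-0.05],[1,-0.2,-0.4,0,0,0,-0.1],[1,-0.24,-0.6,0,0,0,-0.15],[1,-0.25,-0.8,0,0,0,-0.2],[1,-0.26,-0.98,0,0,0,-0.218]],
])

```text
time_s: 4.15
position: [0.6213, 0.1408, 0.2482]
tool_rot: [0.0, 0.996, 0.085, -0.0]
ft_force: [0.6, -0.4, -1.7]
opening: 0.114
gripper_force: 30.0
```

Request:
move_arm([
  [[1,0,0,0,0,0,0],[1,0,0,0,0,0,0],[1,0,0,0,0,0,0],[1,0,0,0,0,0,0]],
])

```text
time_s: 4.48
position: [0.622, 0.1371, 0.2482]
tool_rot: [0.001, 0.997, 0.081, -0.0]
ft_force: [0.4, -0.3, -2.7]
opening: 0.11
gripper_force: 30.0
```

```bash
python3 - <<'E'
from h import *
s=state();print(s["position"],s["tool_rot"],s["time_s"])
a=read_camera("wrist");cv2.imwrite("pics/w2.png",a)
cv2.imwrite("pics/w2b.png",cv2.resize(a,(800,600),interpolation=cv2.INTER_CUBIC))
togo([0.625,0.15,0.25])
C=cam("wrist",s)
print("expected bar px (800 scale)",[(proj("wrist",p,C)*1.5625).round() for p in([.642,.052,.15],[.608,.258,.15])])
E
```

```text
[0.62195103 0.13713353 0.2481967 ] [ 5.66740153e-04  9.96709589e-01  8.10521302e-02 -4.74610455e-04] 4.4833
shift/200mm [ 0.025 -0.062 -0.008] tool x dir deg 9.28 t 4.5333
expected bar px (800 scale) [array([535., 282.]), array([214., 282.])]
```

View pics/w2b.png

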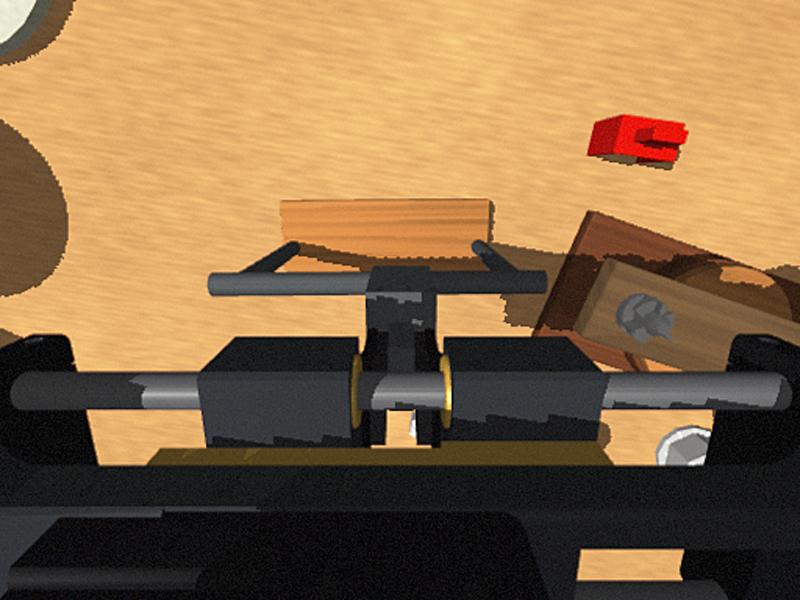

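The bar spans (209,284)–(547,282) level with the tool, guard held at (400,330); the bare stud is seen at (645,316).

```bash
python3 - <<'E'
from h import *
S=dict(position=np.array([0.62195103,0.13713353,0.2481967]),tool_rot=[5.66740153e-04,9.96709589e-01,8.10521302e-02,-4.74610455e-04])
C=cam("wrist",S);k=1.5625
P=[plane("wrist",(x/k,y/k),.15,C) for x,y in[(209,284),(547,282.5)]]
M=(P[0]+P[1])/2;d=P[0]-P[1];print(P,M,np.linalg.norm(d),np.degrees(np.arctan2(d[1],d[0]))-90)
togo([*M[:2],.25])
print("stud",plane("wrist",(645/k,316/k),.105,C), (proj("wrist",[.6155,-.0636,.105],C)*k))
a=cv2.imread("pics/w2.png")[175:230,375:450];cv2.imwrite("pics/stud.png",cv2.resize(a,(750,550),interpolation=cv2.INTER_CUBIC))
E
```

```text
[array([0.60590359, 0.26084161, 0.15      ]), array([0.64270248, 0.04394991, 0.15      ])] [0.62430304 0.15239576 0.15      ] 0.21999129525902328 9.6293781809661
shift/200mm [ 0.024 -0.074 -0.008] tool x dir deg 9.28 t 4.5333
stud [ 0.61998133 -0.05669818  0.105     ] [651.63124272 322.68685702]
```

View pics/stud.png

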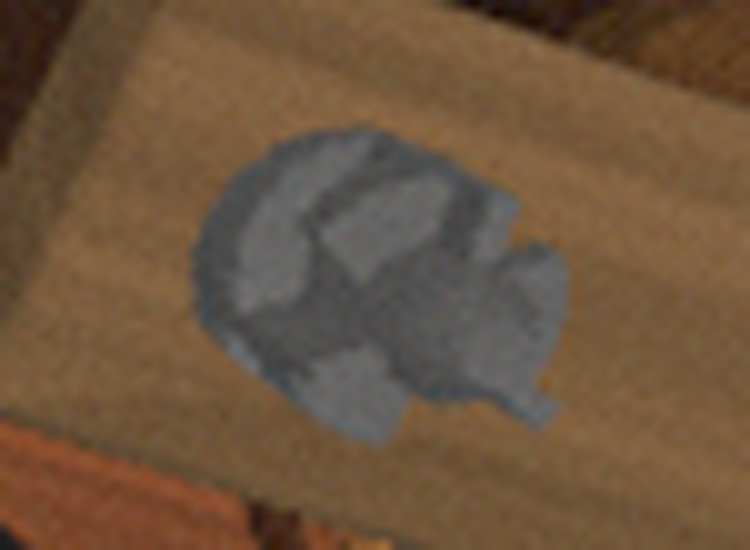

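Request:
move_arm([
  [[1,0.022,-0.074,0,0,0,-0.003],[1,0.022,-0.074,0.1,0,0,-0.003],[1,0.022,-0.074,0.2,0,0,-0.003],[1,0.022,-0.074,0.3,0,0,-0.003],[1,0.022,-0.074,0.36,0,0,-0.003]],
])

```text
time_s: 4.95
position: [0.6231, 0.1535, 0.1747]
tool_rot: [0.0, 0.996, 0.085, -0.001]
ft_force: [0.1, -0.2, -1.3]
opening: 0.108
gripper_force: 30.0
```

Request:
move_arm([
  [[1,0,0,0.02,0,0,0],[1,0,0,0.04,0,0,0],[1,0,0,0.05,0,0,0],[1,0,0,0.05,0,0,0]],
])

```text
time_s: 5.28
position: [0.6241, 0.1543, 0.1675]
tool_rot: [-0.0, 0.996, 0.085, 0.0]
ft_force: [-0.5, -0.1, -2.2]
opening: 0.11
gripper_force: 30.0
```

Request:
move_arm([
  [[1,0,0,0.005,0,0,0],[1,0,0,0.01,0,0,0],[1,0,0,0.015,0,0,0],[1,0,0,0.015,0,0,0]],
])

```text
time_s: 5.62
position: [0.6241, 0.1544, 0.1648]
tool_rot: [-0.0, 0.996, 0.085, 0.001]
ft_force: [-0.1, -0.5, 3.1]
opening: 0.112
gripper_force: 30.0
```

Contact with the bar (force −2 → +3 N). Release and rise.

Request:
move_arm([
  [[0.6,0,0,0,0,0,0],[0.6,0,0,0,0,0,0],[0.6,0,0,0,0,0,0],[0.6,0,0,-0.05,0,0,0],[0.6,0,0,-0.15,0,0,0]],
])

```text
time_s: 6.03
position: [0.6226, 0.1537, 0.1924]
tool_rot: [0.0, 0.996, 0.085, -0.002]
ft_force: [0.9, -0.7, -0.2]
opening: 0.37
gripper_force: 0.0
```

Request:
move_arm([
  [[0,0,0,-0.15,0,0,0],[0,0,0,-0.3,0,0,0],[0,0,0,-0.42,0,0,0],[0,0,0,-0.42,0,0,0]],
])

```text
time_s: 6.37
position: [0.6254, 0.1552, 0.2846]
tool_rot: [-0.001, 0.996, 0.085, 0.004]
ft_force: [0.7, -0.0, -1.0]
opening: 0.623
gripper_force: 0.0
```

```bash
python3 - <<'E'
from h import *
s=state();print(s["position"],s["opening"],s["ft_force"])
togo([0.56,-0.05,0.27])
togo([0.4446,-0.2227,0.25])
E
```

```text
[0.6253998  0.15524544 0.28461222] 0.6229288291369534 [ 0.69791828 -0.04841116 -0.99791859]
shift/200mm [-0.497  0.956  0.068] tool x dir deg 9.79 t 6.3667
shift/200mm [-1.214  1.709  0.161] tool x dir deg 9.79 t 6.3667
```

Request:
move_arm([
  [[0,-0.05,0.2,0,0,0,0],[0,-0.12,0.4,0,0,0,0],[0,-0.18,0.6,0,0,0,0],[0,-0.25,0.8,0,0,0,0]],
])

```text
time_s: 6.7
position: [0.6015, -0.0121, 0.2783]
tool_rot: [0.0, 0.996, 0.086, 0.0]
ft_force: [0.7, -0.4, 0.4]
opening: 0.92
gripper_force: 0.0
```

Request:
move_arm([
  [[0,-0.02,0.13,0.1,0,0,0.05],[0,-0.03,0.22,0.2,0,0,0.1],[0,-0.03,0.26,0.27,0,0,0.15],[0,-0.03,0.26,0.27,0,0,0.172],[0,-0.03,0.26,0.27,0,0,0.172]],
])

```text
time_s: 7.12
position: [0.6044, -0.0636, 0.2232]
tool_rot: [0.0, 0.995, -0.096, -0.001]
ft_force: [-0.1, 0.2, 0.6]
opening: 0.996
gripper_force: 0.0
```

Request:
move_arm([
  [[0,0,0,0,0,0,0],[0,0,0,0,0,0,0],[0,0,0,0,0,0,0],[0,0,0,0,0,0,0]],
])

```text
time_s: 7.45
position: [0.6052, -0.0623, 0.2245]
tool_rot: [0.0, 0.996, -0.094, 0.0]
ft_force: [0.2, -0.2, 0.1]
opening: 0.999
gripper_force: 0.0
```

```bash
python3 - <<'E'
from h import *
s=state();print({k:s[k] for k in("position","tool_rot","time_s","joints")})
a=read_camera("wrist");cv2.imwrite("pics/w3.png",a)
C=cam("wrist",s);np.savez("w3.npz",p=s["position"],q=s["tool_rot"])
# rectify onto crown plane z=.105, 0.1mm.. 3 px/mm, world axes: up=+x, left=+y, centre at stud guess
c0=np.array([.6155,-.0636]);W=130;n=4
def rect(z,half=.04,c=c0):
    w=np.array([[c[0]+half,c[1]+half],[c[0]+half,c[1]-half],[c[0]-half,c[1]-half],[c[0]-half,c[1]+half]])
    src=np.float32([proj("wrist",[*p,z],C) for p in w]);N=560
    return cv2.warpPerspective(a,cv2.getPerspectiveTransform(src,np.float32([[0,0],[N,0],[N,N],[0,N]])),(N,N),flags=cv2.INTER_CUBIC)
cv2.imwrite("pics/studr.png",np.vstack([rect(.105)]))
E
```

```text
{'position': array([ 0.60516069, -0.06225972,  0.22449112]), 'tool_rot': array([ 2.09462618e-06,  9.95599054e-01, -9.37141263e-02,  4.32108814e-04]), 'time_s': 7.45, 'joints': array([ 0.40973654,  0.33364214, -0.48309678,  1.48543195,  0.15633412,
        1.36001372, -1.84174142])}
```

View pics/studr.png

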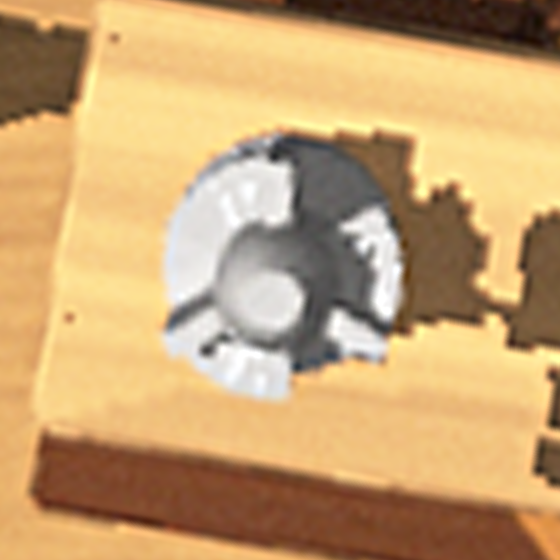

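Rectified stud (7 px/mm, up = +x, left = +y): axis near (283,270). There are stop cliffs at about 2°, 122° and 242° clockwise from up; the slots lie just clockwise of each cliff, then the crowns. Next I go over the nut and look there.

Request:
move_arm([
  [[0,-0.14,0.19,0,0,0,0],[0,-0.28,0.38,0,0,0,0],[0,-0.4,0.56,0,0,0,0],[0,-0.52,0.72,0.02,0,0,0],[0,-0.63,0.87,0.15,0,0,0]],
])

```text
time_s: 7.92
position: [0.4569, -0.204, 0.2035]
tool_rot: [0.001, 0.996, -0.095, 0.003]
ft_force: [0.6, -0.1, -0.3]
opening: 1.0
gripper_force: 0.0
```

Request:
move_arm([
  [[0,-0.06,0.075,0.12,0,0,0],[0,-0.06,0.075,0.17,0,0,0],[0,-0.06,0.075,0.17,0,0,0],[0,-0.06,0.075,0.17,0,0,0],[0,-0.06,0.075,0.17,0,0,0]],
])

```text
time_s: 8.33
position: [0.4441, -0.2133, 0.1677]
tool_rot: [0.0, 0.996, -0.093, 0.001]
ft_force: [-0.3, 0.3, 0.5]
opening: 1.0
gripper_force: 0.0
```

Request:
move_arm([
  [[0,0,0,0,0,0,0],[0,0,0,0,0,0,0]],
])

```text
time_s: 8.5
position: [0.4436, -0.2137, 0.1674]
tool_rot: [0.0, 0.996, -0.094, 0.001]
ft_force: [-0.4, -0.5, 0.3]
opening: 1.003
gripper_force: 0.0
```

```bash
cat >> h.py <<'E'
def rect(a,C,c,z,half=.04,N=560):
    w=[(c[0]+half,c[1]+half),(c[0]+half,c[1]-half),(c[0]-half,c[1]-half),(c[0]-half,c[1]+half)]
    src=np.float32([proj("wrist",[*p,z],C) for p in w])
    return cv2.warpPerspective(a,cv2.getPerspectiveTransform(src,np.float32([[0,0],[N,0],[N,N],[0,N]])),(N,N),flags=cv2.INTER_CUBIC)
def unrect(u,v,c,half=.04,N=560): return np.array([c[0]+half-v*2*half/N,c[1]+half-u*2*half/N])
E
python3 - <<'E'
from h import *
s=state();print({k:s[k] for k in("position","tool_rot","time_s","joints")})
a=read_camera("wrist");cv2.imwrite("pics/w4.png",a)
np.savez("w4.npz",p=s["position"],q=s["tool_rot"]);C=cam("wrist",s)
cv2.imwrite("pics/nutr.png",rect(a,C,(.4446,-.2227),.038,.05))
d=np.load("w3.npz");C3=cam("wrist",dict(position=d["p"],tool_rot=d["q"]))
for u,v in[(97,5),(40,428),(70,215)]:
    p=proj("wrist",[*unrect(u,v,(.6155,-.0636)),.105],C3);print("bar end",plane("wrist",p,.084,C3).round(4))
p=proj("wrist",[*unrect(275,295,(.6155,-.0636)),.105],C3);print("tip",plane("wrist",p,.120,C3).round(4))
E
```

```text
{'position': array([ 0.44360515, -0.21370479,  0.1673954 ]), 'tool_rot': array([ 1.63801041e-04,  9.95601105e-01, -9.36907326e-02,  6.77748754e-04]), 'time_s': 8.5, 'joints': array([ 0.71486524,  0.10305805, -0.37774433,  1.86073758,  0.04097072,
        1.1839146 , -1.43492474])}
bar end [ 0.6531 -0.0346  0.084 ]
bar end [ 0.5882 -0.0259  0.084 ]
bar end [ 0.6209 -0.0305  0.084 ]
tip [ 0.6167 -0.0636  0.12  ]
```

View pics/nutr.png

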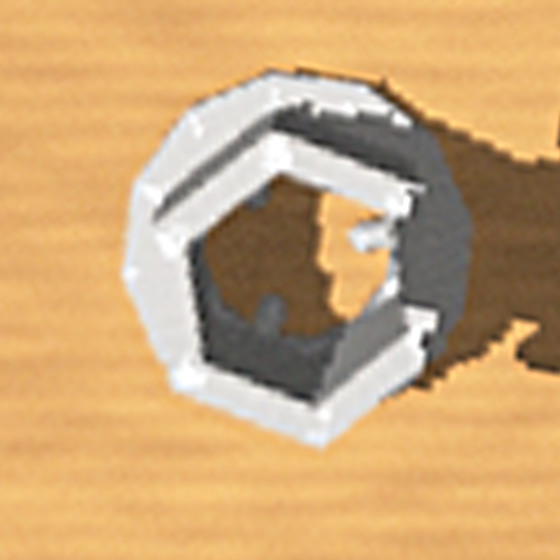

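Nut view (5.6 px/mm): hex centre (299,284), vertices at about −10° from up. The lugs at (258,195), (370,235) and (268,315) point at 80°, 200° and 320° clockwise, which is right over the crowns, so I carry it with no extra turn.

Request:
move_arm([
  [[0,0.011,0.06,0.1,0,0,-0.06],[0,0.011,0.06,0.28,0,0,-0.11],[0,0.011,0.06,0.45,0,0,-0.15],[0,0.011,0.06,0.58,0,0,-0.176],[0,0.011,0.06,0.65,0,0,-0.176]],
])

```text
time_s: 8.97
position: [0.4411, -0.2255, 0.0337]
tool_rot: [-0.001, 0.996, 0.092, -0.001]
ft_force: [-0.8, 0.8, 1.2]
opening: 1.0
gripper_force: 0.0
```

Request:
move_arm([
  [[0,0,0,0.06,0,0,0],[0,0,0,0.1,0,0,0],[0,0,0,0.13,0,0,0],[0,0,0,0.13,0,0,0],[0,0,0,0.13,0,0,0]],
])

```text
time_s: 9.38
position: [0.4429, -0.2266, 0.0111]
tool_rot: [0.0, 0.996, 0.09, 0.0]
ft_force: [0.3, -0.8, 0.3]
opening: 0.998
gripper_force: 0.0
```

```bash
python3 - <<'E'
from h import *
togo([.4437,-.226,.0105]);s=state();print(s["position"],s["ft_force"])
E
```

```text
shift/200mm [ 0.004 -0.002  0.003] tool x dir deg 10.27 t 9.3833
[ 0.44294108 -0.22662206  0.01112276] [ 0.30994992 -0.75661648  0.28741254]
```

Aligned. Grip firmly.

Request:
move_arm([
  [[1,0.003,0,0,0,0,0],[1,0.003,0,0,0,0,0],[1,0.003,0,0,0,0,0],[1,0.003,0,0,0,0,0],[1,0.003,0,0,0,0,0]],
], squeeze=50)

```text
time_s: 9.8
position: [0.4431, -0.2265, 0.0108]
tool_rot: [0.0, 0.996, 0.089, 0.0]
ft_force: [0.7, 0.8, 0.4]
opening: 0.704
gripper_force: 0.0
```

Request:
move_arm([
  [[1,0,0,0,0,0,0],[1,0,0,0,0,0,0],[1,0,0,0,0,0,0],[1,0,0,0,0,0,0]],
])

```text
time_s: 10.13
position: [0.443, -0.2264, 0.0106]
tool_rot: [0.0, 0.996, 0.09, -0.0]
ft_force: [-1.6, 0.7, 2.1]
opening: 0.572
gripper_force: 49.7
```

Request:
move_arm([
  [[1,0,0,-0.1,0,0,0],[1,0,0,-0.28,0,0,0],[1,0,0,-0.48,0,0,0],[1,0,0,-0.68,0,0,0],[1,0,0,-0.85,0,0,0]],
])

```text
time_s: 10.55
position: [0.4429, -0.2262, 0.1829]
tool_rot: [0.0, 0.996, 0.09, 0.0]
ft_force: [1.3, -0.8, -1.6]
opening: 0.568
gripper_force: 49.7
```

Request:
move_arm([
  [[1,0.13,-0.085,0,0,0,0],[1,0.3,-0.2,0,0,0,0],[1,0.47,-0.305,0,0,0,0],[1,0.64,-0.415,0,0,0,0],[1,0.8,-0.52,0,0,0,0]],
])

```text
time_s: 10.97
position: [0.5829, -0.0939, 0.1802]
tool_rot: [-0.0, 0.996, 0.089, -0.0]
ft_force: [-0.2, -0.3, -1.7]
opening: 0.57
gripper_force: 49.7
```

Request:
move_arm([
  [[1,0.12,-0.08,0,0,0,0],[1,0.19,-0.125,0,0,0,0],[1,0.19,-0.125,0,0,0,0],[1,0.19,-0.125,0,0,0,0],[1,0.19,-0.125,0,0,0,0]],
])

```text
time_s: 11.38
position: [0.6141, -0.0651, 0.1799]
tool_rot: [0.0, 0.996, 0.089, -0.001]
ft_force: [0.4, -0.3, -2.7]
opening: 0.568
gripper_force: 49.7
```

```bash
python3 - <<'E'
from h import *
togo([.616,-.0637,.155]);s=state();print({k:s[k] for k in("position","tool_rot","time_s","joints","ft_force","opening")})
a=read_camera("wrist");cv2.imwrite("pics/w5.png",a)
np.savez("w5.npz",p=s["position"],q=s["tool_rot"])
cv2.imwrite("pics/w5b.png",cv2.resize(a[150:300,156:356],(800,600),interpolation=cv2.INTER_CUBIC))
E
```

```text
shift/200mm [ 0.011 -0.005  0.125] tool x dir deg 10.23 t 11.3833
{'position': array([ 0.61413867, -0.06510219,  0.17994537]), 'tool_rot': array([ 2.49453330e-04,  9.96019664e-01,  8.91308251e-02, -6.79677297e-04]), 'time_s': 11.3833, 'joints': array([ 0.42776623,  0.38847277, -0.50924667,  1.51651227,  0.19406024,
        1.28835672, -1.4964721 ]), 'ft_force': array([ 0.43519609, -0.27231932, -2.72848171]), 'opening': 0.5683326338353204}
```

View pics/w5b.png

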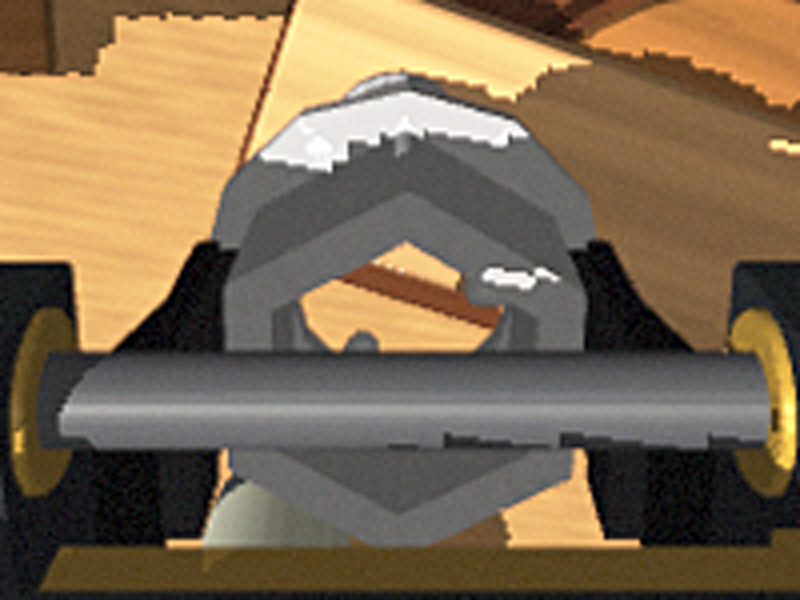

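Held nut: hex top vertices at crop (405,190) and (400,547); the stud is hidden behind the flange.

```bash
python3 - <<'E'
from h import *
c=get_calibration("wrist");K=c["mtx"];T=np.array(c["hand_eye"])
for u,v in[(405,190),(400,547),(225,287),(583,293),(232,480),(572,476)]:
    d=T[:3,:3]@np.linalg.solve(K,[156+u/4,150+v/4,1.]);o=T[:3,3];print((1e3*(o+d*(-.0274-o[2])/d[2])).round(1))
E
```

```text
[ 28.9   0.4 -27.4]
[-26.6  -0.2 -27.4]
[ 14.8 -24.3 -27.4]
[ 14.   24.9 -27.4]
[-15.3 -24.5 -27.4]
[-14.6  24.7 -27.4]
```

Request:
move_arm([
  [[1,0.009,-0.005,0.04,0,0,0],[1,0.009,-0.005,0.12,0,0,0],[1,0.009,-0.005,0.19,0,0,0],[1,0.009,-0.005,0.225,0,0,0],[1,0.009,-0.005,0.225,0,0,0]],
])

```text
time_s: 11.85
position: [0.615, -0.0636, 0.1335]
tool_rot: [-0.0, 0.996, 0.089, -0.002]
ft_force: [0.2, 0.4, -2.3]
opening: 0.572
gripper_force: 49.7
```

Request:
move_arm([
  [[1,0,0,0.02,0,0,0],[1,0,0,0.04,0,0,0],[1,0,0,0.06,0,0,0],[1,0,0,0.06,0,0,0]],
])

```text
time_s: 12.18
position: [0.6162, -0.0629, 0.123]
tool_rot: [0.0, 0.996, 0.089, -0.0]
ft_force: [0.4, -0.5, -2.6]
opening: 0.576
gripper_force: 49.7
```

```bash
python3 - <<'E'
from h import *
togo([.616,-.0637,.1146]);s=state();print({k:s[k].round(3) for k in("position","torque","ft_force")})
E
```

```text
shift/200mm [-0.002  0.004  0.042] tool x dir deg 10.27 t 12.1833
{'position': array([ 0.616, -0.063,  0.123]), 'torque': array([ 0.006,  0.052, -0.002]), 'ft_force': array([ 0.358, -0.545, -2.613])}
```

Underside is at 0.112, already over the cone with no lateral force. Continue slowly to the crowns.

Request:
move_arm([
  [[1,0,0.003,0.01,0,0,0],[1,0,0.003,0.02,0,0,0],[1,0,0.003,0.03,0,0,0],[1,0,0.003,0.035,0,0,0],[1,0,0.003,0.035,0,0,0]],
])

```text
time_s: 12.6
position: [0.6164, -0.0634, 0.1163]
tool_rot: [-0.0, 0.996, 0.09, -0.0]
ft_force: [0.6, 0.0, -2.9]
opening: 0.574
gripper_force: 49.7
```

Request:
move_arm([
  [[1,0,0,0.004,0,0,0],[1,0,0,0.008,0,0,0],[1,0,0,0.012,0,0,0],[1,0,0,0.012,0,0,0]],
])

```text
time_s: 12.93
position: [0.6168, -0.0634, 0.115]
tool_rot: [0.0, 0.996, 0.09, 0.0]
ft_force: [-2.3, 0.1, 4.2]
opening: 0.566
gripper_force: 49.7
```

Contact at underside 20.4 mm above the bar: on the crowns as expected. Back off anticlockwise.

Request:
move_arm([
  [[1,0,0,0,0,0,-0.04],[1,0,0,0,0,0,-0.09],[1,0,0,0,0,0,-0.14],[1,0,0,0,0,0,-0.19],[1,0,0,0,0,0,-0.23]],
])

```text
time_s: 13.35
position: [0.617, -0.0628, 0.1149]
tool_rot: [0.0, 0.945, 0.327, 0.001]
ft_force: [-1.4, 0.9, 0.8]
opening: 0.575
gripper_force: 49.7
```

Request:
move_arm([
  [[1,0,0,0,0,0,-0.03],[1,0,0,0,0,0,-0.06],[1,0,0,0,0,0,-0.09],[1,0,0,0,0,0,-0.1],[1,0,0,0,0,0,-0.1]],
])

```text
time_s: 13.77
position: [0.6165, -0.0635, 0.1141]
tool_rot: [-0.0, 0.907, 0.422, -0.0]
ft_force: [-0.3, 0.4, -2.5]
opening: 0.57
gripper_force: 49.7
```

Request:
move_arm([
  [[1,0,0,0,0,0,-0.03],[1,0,0,0,0,0,-0.06],[1,0,0,0,0,0,-0.09],[1,0,0,0,0,0,-0.1],[1,0,0,0,0,0,-0.1]],
])

```text
time_s: 14.18
position: [0.6165, -0.0635, 0.1141]
tool_rot: [-0.0, 0.858, 0.513, -0.0]
ft_force: [-0.4, 0.3, -2.0]
opening: 0.575
gripper_force: 49.7
```

The force fell back to pure weight after ~40°; at 51° it should be inside the slots. Lower gently.

Request:
move_arm([
  [[1,0,0,0.01,0,0,0],[1,0,0,0.02,0,0,0],[1,0,0,0.02,0,0,0]],
])

```text
time_s: 14.43
position: [0.6163, -0.0634, 0.1096]
tool_rot: [-0.0, 0.858, 0.514, -0.0]
ft_force: [-0.8, -0.1, -2.6]
opening: 0.574
gripper_force: 49.7
```

Request:
move_arm([
  [[1,0,0,0.01,0,0,0],[1,0,0,0.018,0,0,0],[1,0,0,0.025,0,0,0],[1,0,0,0.025,0,0,0]],
])

```text
time_s: 14.77
position: [0.6163, -0.0634, 0.1047]
tool_rot: [-0.0, 0.858, 0.514, -0.0]
ft_force: [-0.8, -0.3, -2.6]
opening: 0.569
gripper_force: 49.7
```

Request:
move_arm([
  [[1,0,0,0.004,0,0,0],[1,0,0,0.007,0,0,0],[1,0,0,0.007,0,0,0]],
])

```text
time_s: 15.02
position: [0.6167, -0.0634, 0.104]
tool_rot: [0.0, 0.858, 0.514, 0.0]
ft_force: [-0.6, -1.0, -0.9]
opening: 0.574
gripper_force: 49.7
```

Floor reached (underside 9.4 mm above the bar). Turn clockwise, lowering 24 mm/turn.

Request:
move_arm([
  [[1,0,0,0.002,0,0,0.05],[1,0,0,0.004,0,0,0.1],[1,0,0,0.006,0,0,0.15],[1,0,0,0.008,0,0,0.2],[1,0,0,0.008,0,0,0.2]],
])

```text
time_s: 15.43
position: [0.6166, -0.0635, 0.1023]
tool_rot: [0.0, 0.947, 0.322, 0.0]
ft_force: [0.6, -0.5, -1.9]
opening: 0.57
gripper_force: 49.7
```

Request:
move_arm([
  [[1,0,0,0.002,0,0,0.05],[1,0,0,0.004,0,0,0.1],[1,0,0,0.006,0,0,0.15],[1,0,0,0.008,0,0,0.2],[1,0,0,0.008,0,0,0.2]],
])

```text
time_s: 15.85
position: [0.6165, -0.0635, 0.1006]
tool_rot: [0.0, 0.993, 0.12, 0.0]
ft_force: [-0.9, -0.2, -0.9]
opening: 0.573
gripper_force: 49.7
```

```bash
python3 - <<'E'
from h import *
togo([.616,-.0637,.1146]);s=state();print({k:s[k].round(3) for k in("position","torque","ft_force","joints")})
E
```

```text
shift/200mm [-0.003  0.001 -0.07 ] tool x dir deg 13.79 t 15.85
{'position': array([ 0.617, -0.063,  0.101]), 'torque': array([-0.111,  0.212, -0.034]), 'ft_force': array([-0.912, -0.226, -0.943]), 'joints': array([ 0.419,  0.461, -0.502,  1.596,  0.238,  1.145, -1.467])}
```

Request:
move_arm([
  [[1,0,0,0.002,0,0,0.05],[1,0,0,0.004,0,0,0.1],[1,0,0,0.006,0,0,0.14],[1,0,0,0.006,0,0,0.14]],
])

```text
time_s: 16.18
position: [0.6166, -0.0635, 0.0995]
tool_rot: [0.0, 1.0, -0.025, 0.0]
ft_force: [-0.6, -0.6, -0.5]
opening: 0.572
gripper_force: 49.7
```

Request:
move_arm([
  [[1,0,0,0.001,0,0,0.025],[1,0,0,0.002,0,0,0.05],[1,0,0,0.003,0,0,0.07],[1,0,0,0.003,0,0,0.07]],
])

```text
time_s: 16.52
position: [0.6162, -0.0636, 0.0992]
tool_rot: [0.0, 0.995, -0.096, -0.0]
ft_force: [-5.4, -1.7, 4.5]
opening: 0.573
gripper_force: 49.5
```

```bash
python3 - <<'E'
from h import *
togo([.616,-.0637,.1146]);s=state();print({k:s[k].round(3) for k in("position","torque","ft_force")})
E
```

```text
shift/200mm [-0.001  0.001 -0.077] tool x dir deg -11.01 t 16.5167
{'position': array([ 0.616, -0.064,  0.099]), 'torque': array([-0.253,  1.157,  0.43 ]), 'ft_force': array([-5.418, -1.744,  4.489])}
```

Request:
move_arm([
  [[1,0,0,0.001,0,0,0.02],[1,0,0,0.002,0,0,0.04],[1,0,0,0.002,0,0,0.04]],
])

```text
time_s: 16.77
position: [0.6168, -0.0638, 0.0992]
tool_rot: [0.001, 0.991, -0.137, 0.001]
ft_force: [-2.8, -2.8, 7.7]
opening: 0.57
gripper_force: 50.2
```

```bash
python3 - <<'E'
from h import *
togo([.616,-.0637,.1146]);s=state();print({k:s[k].round(4) for k in("position","torque","ft_force")},s["opening"],s["gripper_force"])
E
```

```text
shift/200mm [-0.004  0.001 -0.077] tool x dir deg -15.74 t 16.7667
{'position': array([ 0.6168, -0.0638,  0.0992]), 'torque': array([-0.4656,  0.8512,  1.6082]), 'ft_force': array([-2.7633, -2.8048,  7.7321])} 0.5703105103003101 50.248209619894624
```

Torque climbs to 1.6 Nm with no further descent: stop reached. Release, rise, check.

Request:
move_arm([
  [[0,0,0,0,0,0,-0.01],[0,0,0,0,0,0,-0.01],[0,0,0,0,0,0,-0.01],[0,0,0,0,0,0,-0.01],[0,0,0,0,0,0,-0.01]],
])

```text
time_s: 17.18
position: [0.6165, -0.0634, 0.0982]
tool_rot: [-0.0, 0.992, -0.129, -0.0]
ft_force: [0.0, -0.3, 0.4]
opening: 0.862
gripper_force: 0.0
```

Request:
move_arm([
  [[0,0,0,-0.1,0,0,0],[0,0,0,-0.25,0,0,0],[0,0,0,-0.45,0,0,0],[0,0,0,-0.65,0,0,0],[0,0,0,-0.65,0,0,0]],
])

```text
time_s: 17.6
position: [0.6198, -0.0631, 0.2371]
tool_rot: [-0.0, 0.992, -0.13, 0.006]
ft_force: [1.0, -0.1, 2.1]
opening: 1.0
gripper_force: 0.0
```

Request:
move_arm([
  [[0,-0.1,0,-0.05,0,0,0],[0,-0.1,0,-0.05,0,0,0],[0,-0.1,0,-0.05,0,0,0],[0,-0.1,0,-0.05,0,0,0]],
])

```text
time_s: 17.93
position: [0.5973, -0.0585, 0.2379]
tool_rot: [0.0, 0.992, -0.13, -0.0]
ft_force: [0.4, -0.2, 0.4]
opening: 1.002
gripper_force: 0.0
```

```bash
python3 - <<'E'
from h import *
s=state();print({k:s[k] for k in("position","tool_rot","time_s","ft_force","opening")})
a=read_camera("wrist");b=read_camera("side");cv2.imwrite("pics/w6.png",a);cv2.imwrite("pics/side6.png",b)
C=cam("wrist",s)
n=rect(a,C,(.616,-.0637),.126,.05,400)
cv2.imwrite("pics/fin.png",np.hstack([n,cv2.resize(b[100:300,110:310],(400,400),interpolation=cv2.INTER_CUBIC)]))
E
```

```text
{'position': array([ 0.59731584, -0.05850614,  0.23786671]), 'tool_rot': array([ 1.59642362e-04,  9.91537450e-01, -1.29820861e-01, -6.30116269e-05]), 'time_s': 17.9333, 'ft_force': array([ 0.43547366, -0.22811663,  0.36656935]), 'opening': 1.0018059395430383}
```

View pics/fin.png

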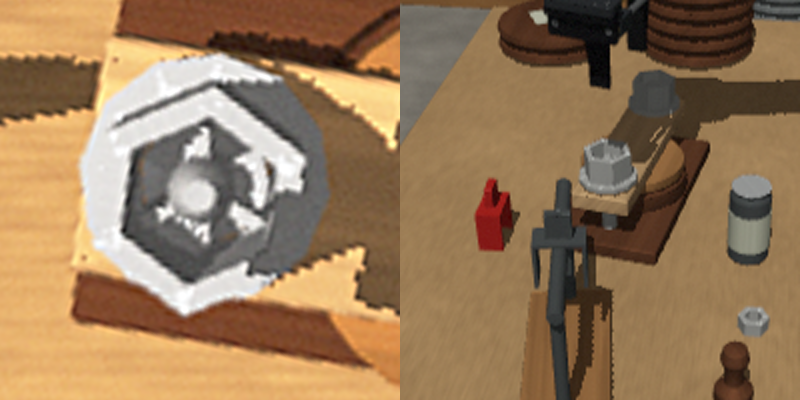

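The nut sits level on the stud, its lug angle about 97° against the stop angle I predicted. The guard straddles the bar, and the caddy, stamp and small nut have not moved. Handing in.

```bash
python3 -c "
from workcell import *
print(job_done())"
```

```text
the job is handed in; nothing more can be done
None
```

The guard hangs astride the rail, the large flange nut is dropped into the thread and turned clockwise to its stop, everything is released, the bystanders look undisturbed, and the job was handed in at about 18 s.

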